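# Open the sampler's push-to-open hatch

## Robot

A 6-joint arm with a two-finger parallel gripper is mounted at the origin on the work surface. World frame = base frame: x ahead of the robot, y to its left, z up, the work surface at z = 0. Lengths are in m, angles in rad, forces in N, time in s.
With the tool pointing down it reaches from about 0.3 to 1 m from the base axis. Payload 5.1 kg.
Tool frame: the origin (TCP) lies at the very end of the fingers, on their centre line; the grasp point (between the pads) lies 19 mm behind it; z points along the fingers, y is the line along which they close (so a half turn about z gives the same grasp; the last joint's range is limited). The gripper opens to 95 mm and grips with 3 to 60 N. Pads are 20 mm wide; open, the fingers measure 119 mm over their backs; the gripper's body (75 mm by 180 mm) begins 59 mm behind the grasp point.
Start: joints at [1.23, 0.124, 1.65, -0, 1.367, -0.083], TCP at [0.166, 0.629, 0.215] pointing down, gripper open.
Joint ranges: [-2.61, 2.61], [-1.02, 2.33], [0.03, 2.71], [-1.35, 4.49], [0.32, 2.68], [-2.91, 2.91]. Speed limits (rad/s): [2.57, 2.57, 3.14, 3.14, 3.14, 3.14].

## Interface

Orientations are given as a unit quaternion [w, x, y, z].
In Python, from rig import bot gives the robot as it stands. The module is installed in compiled form; this text tells all that it offers.
- The arm moves only by the shell command python3 -m creep 'ROWS' [OPENING] [FORCE]. ROWS is JSON, one flat list of numbers, 6 for each row, row after row: the shift along the world's x, y, z in units of 150 mm (1.0 is 150 mm), then the turn, a rotation vector about the world's x, y, z in units of pi/2 rad (1.0 is pi/2 rad). A call has exactly 8 rows; each row is the pose to reach, as a shift and turn from the pose commanded when the call began; what a row does not reach only later rows make up. A row lasts 1/12 s, in which the tool goes at most 41.7 mm and 7.16 degrees, less where a joint would pass 70% of its speed; a pose out of reach is approached as far as the arm can. A call with a number of a shift or a turn outside -1 to 1 is refused whole. A call with a gripper value outside its range is refused whole. OPENING is the finger opening in mm, from 0 to 95.1, set as the call begins (- or left out, the last holds). The fingers move at their own pace and stop on an object; FORCE is the grip in N (left out, the last holds). Time passes only in rows, so rows that repeat a pose let the fingers close, or fill a call up. It gives the time, the measured TCP pose, the force, the opening and the grip force at its end, in the units of the state.
- bot.sense(): the state, without advancing time (a new reading comes with each control period).
- bot.snapshot(name): name is "scene" or "top"; returns a dict with "pixels" (400x640x3 uint8, red, green, blue), "range_z" (400x640 float32, m along the optical axis (not along the pixel's ray), 0 where there is no reading), "camera_matrix" (3x3 intrinsics, pixels), "origin" and "rotation" of the camera in the world. Camera axes: x right, y up, looking along -z (the intrinsics and any distortion apply to the point x, -y, -z); pixel columns grow to the right and rows downward; lengths in m; the calibration is good to about 2 mm. A picture is of the moment at which its call begins.
- bot.job_done(): hands the job in; it is judged then, once.
Trained networks look in a picture, given as the dict that the camera call returned (one of the last four; its "shot" number tells which), for a name from the list of things; names that differ only in an ending like _2 or _b are one class to them, and where a whole thing is asked for, a point or a joint stands for the part that bears it (a point fixed in the world has none). Each returns a list of dicts, best first, with "conf" (0 to 1); they miss things now and then, are a little off and sometimes report something else, mostly with a low value. They report only what shows in the picture. A call takes as long as a camera call.
- bot.trace(label, picture): "region" (400x640 bool, what is visible of it).
- bot.mark_of(label, picture): "position" ([x, y, z] in m, in world coordinates, good to about 4 mm: a listed point, or the origin of a listed thing).
The state is a dict: "time": time; "joints": joint angles; "qd": joint speeds; "joint_torque": joint torques, N m; "eef_pos": TCP position; "tcp_rot": TCP orientation; "force": force on the tool from outside, world axes, zero at the start; "wrist_torque": the same for the moment, N m; "gripper_width": finger opening in m; "grip_force": force on a finger pad.
Only numpy, scipy, OpenCV 4.12 (cv2) and the standard library are available. Lean on these libraries where they do the work, as an engineer would, in place of code of your own. Each camera call takes 0.05 s, during which the arm holds its last target. There are 200 camera calls.

## Task

Open the wide sloping hatch of the sampler so that its vial tray can be reached: press it in gently near its upper edge until the spring catch lets go and it pops ajar, then swing it up and over towards the front until it lies wide open against its stop. Leave the narrower hatch of the neighbouring instrument shut.

Things in the scene. Friction and masses are not known exactly. Their poses are not given: they have to be found in the camera images.
- sampler_hatch (a joint): Angle (rad) of the wide hatch to open. 0 = shut, on its catch. Pressed 11 mm in (about 3 N, square to its face near the upper edge) to a firm stop at -0.075 and let go, it is lifted by a spring pin to about 0.4 and rests ajar; it does not relatch. It then swings freely up and over to the front: below upright (0.79) it sinks back to ajar, past upright it falls on to its stop at 1.7.
- hatch_edge (a point): Middle of the hatch's upper, free edge, on the outer face; moves with it. Axes: x from hinge to edge, y along the hinge, z out of the face. The hatch is a handleless grey panel 200 mm wide, 148 mm long, 8 mm thick; shut, it rises at 45 degrees away from the front, flush with the white cheeks beside it. Ajar, this edge is 208 mm above the bench, 55 mm in front of the flat top.
- sampler: The instrument with the hatch: white, 260 mm wide (y), 300 mm deep (x), flat top 183 mm high starting 10 mm behind the hatch's edge, a 110 mm bottle on its rear part. Origin: centre of its underside, on the bench; x points level into it, away from its front. Hinge line: along y, 150 mm in front of the origin and 70 mm up, 150 mm from hatch_edge. Pressing on it with over 40 N is too rough.
- service_hatch (a joint): Angle (rad) of the bystander: the narrower hatch, 110 mm wide, in a white instrument 240 mm wide that stands on either side of the sampler, with the same height, depth, slope, hinge and catch. 0 = shut; it must stay shut.

How it is judged:
On the way:
1. the sampler hatch has popped ajar (0.2 to 0.7 rad) (value of joint sampler_hatch between 0.2 and 0.7 rad), for 0.2 s.
At the end, for the whole second after the job is handed in: the wide sampler hatch lies wide open, at 1.45 rad (83 degrees) or more, at rest, and the narrower service hatch is shut (below 0.06 rad) (value of joint sampler_hatch above 1.45 rad and velocity of joint sampler_hatch below 0.1 rad/s and value of joint service_hatch below 0.06 rad); the robot touches nothing.
It fails at once if the narrower service hatch popped open (value of joint service_hatch above 0.12 rad).
It fails at once if the fingers press on the sampler or its hatch with over 40 N (contact force between the fingers and sampler above 40 N).
It also fails if it takes over 42 s, if anything falls off the work surface, if the arm or the gripper's body presses on something with over 40 N, if the wrist force passes 120 N, or if a joint passes its speed limit or range.

## Working session

There is one attempt and no reset: what is moved stays moved. The work goes in short steps, Python scripts to look and compute and a shell command to move; the robot and the scene stay as the last step left them, time stands still between calls to the robot, and variables do not carry over. Pictures are saved under pics/ and viewed, at most 10 in all, crops included, and the job is handed in when it is done.

```bash
mkdir -p pics; cat > h.py <<'E'
import numpy as np,cv2
from rig import bot
def world(p,u,v):
    K=np.array(p["camera_matrix"]);z=p["range_z"][v,u]
    c=np.array([(u-K[0,2])/K[0,0]*z,-(v-K[1,2])/K[1,1]*z,-z])
    return np.array(p["rotation"])@c+np.array(p["origin"])
def cloud(p,m):
    v,u=np.nonzero(m&(p["range_z"]>0));K=np.array(p["camera_matrix"]);z=p["range_z"][v,u]
    c=np.stack([(u-K[0,2])/K[0,0]*z,-(v-K[1,2])/K[1,1]*z,-z],1)
    return c@np.array(p["rotation"]).T+np.array(p["origin"])
E
python3 - <<'E'
from h import *
ims=[]
for n in("scene","top"):
    p=bot.snapshot(n);ims.append(p["pixels"])
    print(n,np.round(p["origin"],3))
    for l in("hatch_edge","sampler","sampler_hatch","service_hatch"):
        try:
            if l in("hatch_edge","sampler"):
                for d in bot.mark_of(l,p):print(l,d["conf"],np.round(d["position"],4))
            for d in bot.trace(l,p):
                m=d["region"];c=cloud(p,m);v,u=np.nonzero(m)
                mu=np.median(c,0);q=c[np.linalg.norm(c-mu,axis=1)<.2];w,V=np.linalg.eigh(np.cov(q.T))
                print(" tr",l,round(d["conf"],2),m.sum(),(int(u.mean()),int(v.mean())),mu.round(3),"n",V[:,0].round(3),np.sqrt(w).round(4))
        except Exception as e:print(l,e)
cv2.imwrite("pics/a.png",cv2.resize(np.vstack(ims)[:,:,::-1],(480,600)))
s=bot.sense();print(s["time"],s["eef_pos"],s["tcp_rot"],s["force"])
E
```

```text
scene [0.76  0.069 0.794]
hatch_edge 0.69 [ 0.5281 -0.222   0.1768]
hatch_edge matmul: Input operand 1 has a mismatch in its core dimension 0, with gufunc signature (n?,k),(k,m?)->(n?,m?) (size 4 is different from 3)
sampler matmul: Input operand 1 has a mismatch in its core dimension 0, with gufunc signature (n?,k),(k,m?)->(n?,m?) (size 4 is different from 3)
sampler_hatch matmul: Input operand 1 has a mismatch in its core dimension 0, with gufunc signature (n?,k),(k,m?)->(n?,m?) (size 4 is different from 3)
service_hatch matmul: Input operand 1 has a mismatch in its core dimension 0, with gufunc signature (n?,k),(k,m?)->(n?,m?) (size 4 is different from 3)
top [ 0.438 -0.007  0.952]
hatch_edge 0.56 [ 0.5274 -0.2195  0.1772]
hatch_edge matmul: Input operand 1 has a mismatch in its core dimension 0, with gufunc signature (n?,k),(k,m?)->(n?,m?) (size 4 is different from 3)
sampler 0.87 [ 0.5686 -0.2257  0.0012]
sampler matmul: Input operand 1 has a mismatch in its core dimension 0, with gufunc signature (n?,k),(k,m?)->(n?,m?) (size 4 is different from 3)
sampler_hatch matmul: Input operand 1 has a mismatch in its core dimension 0, with gufunc signature (n?,k),(k,m?)->(n?,m?) (size 4 is different from 3)
service_hatch matmul: Input operand 1 has a mismatch in its core dimension 0, with gufunc signature (n?,k),(k,m?)->(n?,m?) (size 4 is different from 3)
0.7 [0.16574566 0.628504   0.21471194] [1.24683873e-05 1.28544652e-01 9.91703721e-01 3.37524594e-05] [0.86051029 0.43805306 0.4689914 ]
```

View pics/a.png

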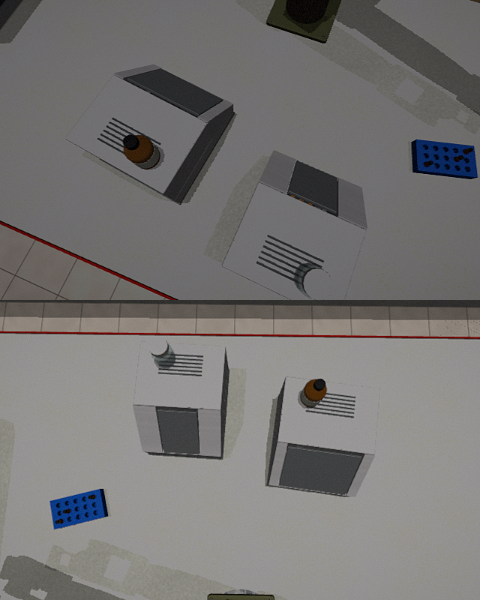

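The top picture (lower half) shows the wide hatch at about (322,468), facing the robot, with the brown bottle behind it. The narrow-hatch neighbour is to its left at about (180,430). The rotation comes back as a quaternion, so I'll fix the helper and fit the frame.

```bash
sed -i 's/np.array(p\["rotation"\])/R(p)/; s/^from rig/from scipy.spatial.transform import Rotation as Ro\nfrom rig/' h.py; cat >> h.py <<'E'
def R(p): return Ro.from_quat(p["rotation"],scalar_first=True).as_matrix()
E
python3 - <<'E'
from h import *
for n in("scene","top"):
    p=bot.snapshot(n)
    for l in("hatch_edge","sampler"):
        for d in bot.mark_of(l,p):print(l,d["conf"],np.round(d["position"],4))
    for l in("sampler_hatch","service_hatch","sampler"):
        for d in bot.trace(l,p)[:2]:
            m=d["region"];m=cv2.erode(m.astype(np.uint8),np.ones((5,5)))>0;c=cloud(p,m);v,u=np.nonzero(m)
            mu=np.median(c,0);w,V=np.linalg.eigh(np.cov(c.T));nn=V[:,0]*np.sign(V[2,0])
            print(n,l,round(d["conf"],2),m.sum(),(int(u.mean()),int(v.mean())),mu.round(3),"n",nn.round(3),np.sqrt(w).round(4),"yaw",np.arctan2(-nn[1],-nn[0]).round(3))
            q=c.astype(np.float32)[:,:2];print("   rect",cv2.minAreaRect(q),c[:,2].min().round(3),c[:,2].max().round(3))
E
```

```text
hatch_edge 0.96 [ 0.5292 -0.2192  0.1769]
scene sampler_hatch 0.93 2890 (235, 121) [ 0.489 -0.21   0.139] n [-0.701  0.088  0.708] [0.0006 0.0389 0.0547] yaw -0.124Traceback (most recent call last):
  File "<stdin>", line 11, in <module>
cv2.error: OpenCV(4.12.0) /io/opencv/modules/imgproc/src/convhull.cpp:143: error: (-215:Assertion failed) total >= 0 && (depth == CV_32F || depth == CV_32S) in function 'convexHull'
```

Fitted frame: yaw is about -0.125, the edge is at (0.5285,-0.2197,0.177) against an expected height of 0.176, and the hinge is at about (0.4225,-0.207,0.07). These are consistent. Next I close the fingers, rise and travel over.

```bash
python3 -m creep '[0.04,-0.12,0.06,0,0,0.01, 0.08,-0.23,0.12,0,0,0.02, 0.13,-0.35,0.19,0,0,0.03, 0.17,-0.47,0.25,0,0,0.04, 0.21,-0.58,0.31,0,0,0.05, 0.25,-0.7,0.37,0,0,0.06, 0.3,-0.81,0.44,0,0,0.07, 0.34,-0.93,0.5,0,0,0.085]' 0 20
python3 -m creep '[0.04,-0.12,0,0,0,0, 0.08,-0.23,0,0,0,0, 0.13,-0.35,0,0,0,0, 0.17,-0.47,0,0,0,0, 0.21,-0.58,0,0,0,0, 0.25,-0.7,0,0,0,0, 0.3,-0.81,0,0,0,0, 0.34,-0.93,0,0,0,0]'
python3 -m creep '[0.04,-0.12,0,0,0,0, 0.08,-0.23,0,0,0,0, 0.13,-0.35,0,0,0,0, 0.17,-0.47,0,0,0,0, 0.21,-0.58,0,0,0,0, 0.25,-0.7,0,0,0,0, 0.3,-0.81,0,0,0,0, 0.34,-0.93,0,0,0,0]'
python3 -m creep '[0.04,-0.12,0,0,0,0, 0.08,-0.23,0,0,0,0, 0.13,-0.35,0,0,0,0, 0.17,-0.47,0,0,0,0, 0.21,-0.58,0,0,0,0, 0.25,-0.7,0,0,0,0, 0.3,-0.81,0,0,0,0, 0.34,-0.93,0,0,0,0]'
python3 -m creep '[0.04,-0.12,0,0,0,0, 0.08,-0.23,0,0,0,0, 0.13,-0.35,0,0,0,0, 0.17,-0.47,0,0,0,0, 0.21,-0.58,0,0,0,0, 0.25,-0.7,0,0,0,0, 0.3,-0.81,0,0,0,0, 0.34,-0.93,0,0,0,0]'
python3 -m creep '[0.04,-0.12,0,0,0,0, 0.08,-0.23,0,0,0,0, 0.13,-0.35,0,0,0,0, 0.17,-0.47,0,0,0,0, 0.21,-0.58,0,0,0,0, 0.25,-0.7,0,0,0,0, 0.3,-0.81,0,0,0,0, 0.34,-0.93,0,0,0,0]'
```

```text
time: 1.57
eef_pos: [0.2171, 0.4883, 0.2904]
tcp_rot: [0.0, 0.062, 0.998, 0.0]
force: [0.2, 0.3, 1.0]
gripper_width: 0.0472
grip_force: 0.0
time: 2.23
eef_pos: [0.268, 0.3487, 0.2898]
tcp_rot: [0.0, 0.062, 0.998, 0.0]
force: [1.3, -0.0, -0.2]
gripper_width: 0.0008
grip_force: 0.0
time: 2.9
eef_pos: [0.319, 0.2092, 0.2899]
tcp_rot: [0.0, 0.062, 0.998, 0.0]
force: [1.1, 0.9, 0.2]
gripper_width: 0.0004
grip_force: 0.0
time: 3.57
eef_pos: [0.37, 0.0697, 0.2899]
tcp_rot: [0.0, 0.062, 0.998, 0.0]
force: [-0.3, 0.0, -0.5]
gripper_width: 0.0003
grip_force: 0.0
time: 4.23
eef_pos: [0.421, -0.0698, 0.2899]
tcp_rot: [0.0, 0.062, 0.998, 0.0]
force: [1.0, 0.0, 0.2]
gripper_width: 0.0006
grip_force: 0.0
time: 4.9
eef_pos: [0.472, -0.2093, 0.2897]
tcp_rot: [0.0, 0.062, 0.998, 0.0]
force: [-0.1, -0.1, 0.2]
gripper_width: 0.0006
grip_force: 0.0
```

```bash
python3 -m creep '[0.01,0,-0.1,0,0,0, 0.02,-0.01,-0.2,0,0,0, 0.03,-0.01,-0.3,0,0,0, 0.04,-0.02,-0.4,0,0,0, 0.05,-0.02,-0.5,0,0,0, 0.06,-0.03,-0.6,0,0,0, 0.075,-0.03,-0.7,0,0,0, 0.075,-0.03,-0.7,0,0,0]'
python3 - <<'E'
from h import *
ims=[]
p=bot.snapshot("scene");i=p["pixels"]
cv2.imwrite("pics/b.png",cv2.resize(i[40:280,80:400,::-1],(640,480)))
print(bot.sense()["eef_pos"])
E
```

```text
time: 5.57
eef_pos: [0.4814, -0.212, 0.1811]
tcp_rot: [-0.003, 0.062, 0.998, 0.001]
force: [-0.8, 1.0, -0.4]
gripper_width: 0.0004
grip_force: 0.0
[ 0.48197907 -0.2123907   0.18286016]
```

View pics/b.png

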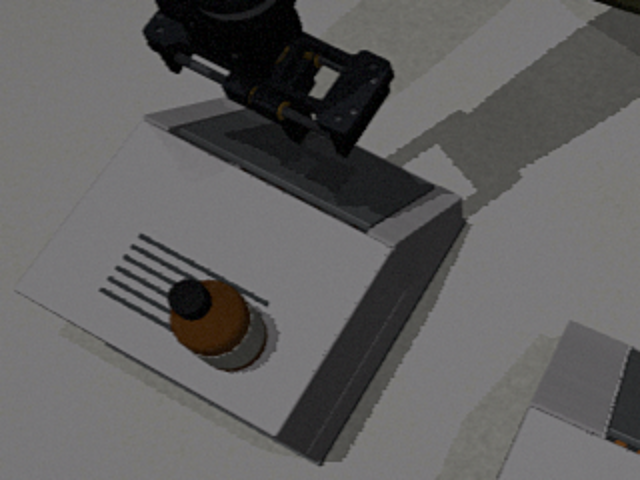

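```bash
python3 - <<'E'
from h import *
p=bot.snapshot("scene");K=np.array(p["camera_matrix"])
s=bot.sense();print(s["force"],s["eef_pos"])
for X in (np.array(s["eef_pos"]),np.array(s["eef_pos"])+[0.01,.089,.078],np.array(s["eef_pos"])+[-0.01,-.089,.078]):
    c=R(p).T@(X-p["origin"]);u=K[0,2]+K[0,0]*c[0]/-c[2];v=K[1,2]-K[1,1]*c[1]/-c[2];print("crop px",(u-80)*2,(v-40)*2)
for u,v in((252,113),(228,107)):print(world(p,u,v).round(3))
E
```

```text
[ 0.00640603 -0.70065198 -0.5414071 ] [ 0.48270525 -0.21282975  0.18442317]
crop px 299.63290697051787 131.98942951807146
crop px 375.6865600258333 127.18602108356708
crop px 183.12307509457395 34.963265803712375
[ 0.522 -0.136  0.273]
[ 0.493 -0.207  0.201]
```

The tip projects to (299,132), which matches the picture. The large block at (345,145) is the gripper body at z 0.27, which is clear of everything. Now I approach and press.

```bash
python3 -m creep '[0.02,0,-0.02,0,0,0, 0.04,-0.01,-0.04,0,0,0, 0.06,-0.01,-0.06,0,0,0, 0.08,-0.01,-0.08,0,0,0, 0.1,-0.013,-0.1,0,0,0, 0.1,-0.013,-0.1,0,0,0, 0.1,-0.013,-0.1,0,0,0, 0.1,-0.013,-0.1,0,0,0]'
python3 -m creep '[0.007,0,-0.007,0,0,0, 0.014,-0.002,-0.014,0,0,0, 0.021,-0.003,-0.021,0,0,0, 0.028,-0.004,-0.028,0,0,0, 0.035,-0.005,-0.035,0,0,0, 0.035,-0.005,-0.035,0,0,0, 0.035,-0.005,-0.035,0,0,0, 0.035,-0.005,-0.035,0,0,0]'
python3 -m creep '[0.005,0,-0.005,0,0,0, 0.01,-0.001,-0.01,0,0,0, 0.015,-0.002,-0.015,0,0,0, 0.02,-0.003,-0.02,0,0,0, 0.02,-0.003,-0.02,0,0,0, 0.02,-0.003,-0.02,0,0,0, 0.02,-0.003,-0.02,0,0,0, 0.02,-0.003,-0.02,0,0,0]'
```

```text
time: 6.33
eef_pos: [0.498, -0.2149, 0.1696]
tcp_rot: [-0.0, 0.062, 0.998, 0.0]
force: [0.6, 0.6, 0.5]
gripper_width: 0.0007
grip_force: 0.0
time: 7.0
eef_pos: [0.5032, -0.2157, 0.1644]
tcp_rot: [-0.0, 0.062, 0.998, -0.0]
force: [-0.0, -0.1, -0.1]
gripper_width: 0.0001
grip_force: 0.0
time: 7.67
eef_pos: [0.5062, -0.2161, 0.1614]
tcp_rot: [-0.0, 0.062, 0.998, -0.0]
force: [-2.2, 1.1, 2.2]
gripper_width: 0.0005
grip_force: 1.3
```

```bash
python3 -m creep '[0.005,0,-0.005,0,0,0, 0.01,-0.001,-0.01,0,0,0, 0.015,-0.002,-0.015,0,0,0, 0.02,-0.003,-0.02,0,0,0, 0.02,-0.003,-0.02,0,0,0, 0.02,-0.003,-0.02,0,0,0, 0.02,-0.003,-0.02,0,0,0, 0.02,-0.003,-0.02,0,0,0]'
python3 -m creep '[0.003,0,-0.003,0,0,0, 0.006,-0.001,-0.006,0,0,0, 0.01,-0.001,-0.01,0,0,0, 0.01,-0.001,-0.01,0,0,0, 0.01,-0.001,-0.01,0,0,0, 0.01,-0.001,-0.01,0,0,0, 0.01,-0.001,-0.01,0,0,0, 0.01,-0.001,-0.01,0,0,0]'
```

```text
time: 8.33
eef_pos: [0.5092, -0.2166, 0.1582]
tcp_rot: [-0.0, 0.062, 0.998, 0.0]
force: [-1.7, 0.1, 1.8]
gripper_width: 0.0003
grip_force: 1.0
time: 9.0
eef_pos: [0.5107, -0.2167, 0.1568]
tcp_rot: [-0.0, 0.062, 0.998, 0.0]
force: [-1.7, 0.6, 1.3]
gripper_width: 0.0004
grip_force: 1.4
```

```bash
python3 -m creep '[0.003,0,-0.003,0,0,0, 0.006,-0.001,-0.006,0,0,0, 0.01,-0.001,-0.01,0,0,0, 0.01,-0.001,-0.01,0,0,0, 0.01,-0.001,-0.01,0,0,0, 0.01,-0.001,-0.01,0,0,0, 0.01,-0.001,-0.01,0,0,0, 0.01,-0.001,-0.01,0,0,0]'
```

```text
time: 9.67
eef_pos: [0.5113, -0.2168, 0.1561]
tcp_rot: [-0.001, 0.062, 0.998, 0.0]
force: [-8.0, 1.5, 6.7]
gripper_width: 0.0006
grip_force: 5.3
```

The firm stop is reached at about 10 N. Backing off along the face normal.

```bash
python3 -m creep '[-0.08,0.01,0.08,0,0,0, -0.16,0.02,0.16,0,0,0, -0.24,0.03,0.26,0,0,0, -0.32,0.04,0.36,0,0,0, -0.4,0.05,0.46,0,0,0, -0.46,0.05,0.54,0,0,0, -0.5,0.05,0.6,0,0,0, -0.5,0.05,0.6,0,0,0]'
python3 - <<'E'
from h import *
p=bot.snapshot("scene");i=p["pixels"]
for d in bot.mark_of("hatch_edge",p):print(d["conf"],np.round(d["position"],4))
cv2.imwrite("pics/c.png",cv2.resize(i[40:280,80:400,::-1],(640,480)))
E
```

```text
time: 10.33
eef_pos: [0.438, -0.2102, 0.248]
tcp_rot: [0.003, 0.062, 0.998, -0.001]
force: [1.1, -0.2, 0.4]
gripper_width: 0.0004
grip_force: 0.0
0.87 [ 0.4803 -0.2138  0.2087]
```

View pics/c.png

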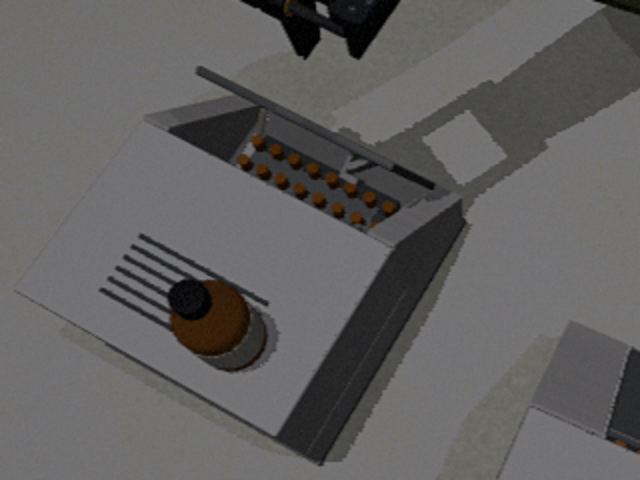

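The hatch is ajar, with its edge at (0.480,-0.214,0.209) as expected and the tray visible. Next I go over it and down behind the edge.

```bash
python3 -m creep '[0,0,0.1,0,0,0, 0.1,-0.01,0.15,0,0,0, 0.22,-0.02,0.15,0,0,0, 0.34,-0.04,0.15,0,0,0, 0.44,-0.05,0.15,0,0,0, 0.53,-0.057,0.15,0,0,0, 0.53,-0.057,0.15,0,0,0, 0.53,-0.057,0.15,0,0,0]'
python3 -m creep '[0,0,-0.08,0,0,0, 0,0,-0.16,0,0,0, 0,0,-0.24,0,0,0, 0,0,-0.32,0,0,0, 0,0,-0.4,0,0,0, 0,0,-0.48,0,0,0, 0,0,-0.54,0,0,0, 0,0,-0.54,0,0,0]'
python3 - <<'E'
from h import *
p=bot.snapshot("scene");i=p["pixels"]
for d in bot.mark_of("hatch_edge",p):print(d["conf"],np.round(d["position"],4))
print(bot.sense()["eef_pos"],bot.sense()["force"])
cv2.imwrite("pics/d.png",cv2.resize(i[40:280,80:400,::-1],(640,480)))
E
```

```text
time: 11.1
eef_pos: [0.5169, -0.2176, 0.266]
tcp_rot: [-0.001, 0.062, 0.998, 0.001]
force: [-0.4, 0.2, -0.0]
gripper_width: 0.0005
grip_force: 0.0
time: 11.77
eef_pos: [0.5153, -0.2172, 0.1837]
tcp_rot: [-0.002, 0.062, 0.998, 0.001]
force: [0.3, 0.5, -1.0]
gripper_width: 0.0004
grip_force: 0.0
0.74 [ 0.4785 -0.2156  0.2088]
[ 0.51661534 -0.21789717  0.18649842] [ 0.63551902 -0.16796505  1.03371927]
```

View pics/d.png

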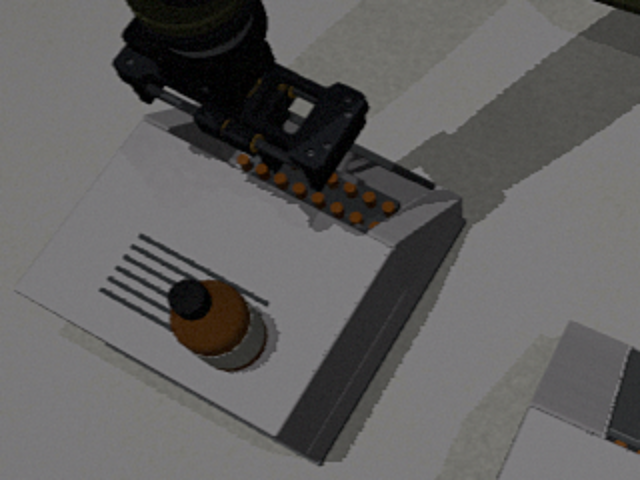

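The finger is behind the free edge, clear of the bottle and the top. Pushing towards the front.

```bash
python3 -m creep '[-0.05,0.006,0,0,0,0, -0.1,0.012,0,0,0,0, -0.15,0.018,0,0,0,0, -0.2,0.025,0,0,0,0, -0.25,0.031,0,0,0,0, -0.3,0.037,0,0,0,0, -0.35,0.043,0,0,0,0, -0.4,0.05,0,0,0,0]'
python3 -m creep '[-0.05,0.006,0,0,0,0, -0.1,0.012,0,0,0,0, -0.15,0.018,0,0,0,0, -0.2,0.025,0,0,0,0, -0.25,0.031,0,0,0,0, -0.3,0.037,0,0,0,0, -0.36,0.045,0,0,0,0, -0.42,0.053,0,0,0,0]'
python3 -m creep '[0,0,0.07,0,0,0, 0,0,0.14,0,0,0, 0,0,0.21,0,0,0, 0,0,0.28,0,0,0, 0,0,0.35,0,0,0, 0,0,0.42,0,0,0, 0,0,0.5,0,0,0, 0,0,0.5,0,0,0]'
python3 - <<'E'
from h import *
for n in("scene","top"):
    p=bot.snapshot(n)
    for d in bot.mark_of("hatch_edge",p):print(d["conf"],np.round(d["position"],4))
    if n=="scene":cv2.imwrite("pics/e.png",p["pixels"][:,:,::-1])
E
```

```text
time: 12.53
eef_pos: [0.4558, -0.2103, 0.1869]
tcp_rot: [-0.0, 0.062, 0.998, -0.0]
force: [0.2, -0.6, -0.4]
gripper_width: 0.0004
grip_force: 0.3
time: 13.2
eef_pos: [0.3928, -0.2023, 0.1868]
tcp_rot: [-0.0, 0.062, 0.998, 0.0]
force: [-0.0, -1.6, -0.5]
gripper_width: 0.0005
grip_force: 0.0
time: 13.87
eef_pos: [0.395, -0.2033, 0.2654]
tcp_rot: [0.002, 0.062, 0.998, -0.001]
force: [0.0, 0.2, 0.4]
gripper_width: 0.0005
grip_force: 0.0
0.93 [ 0.306  -0.1911  0.1622]
0.57 [ 0.3012 -0.192   0.1661]
```

View pics/e.png

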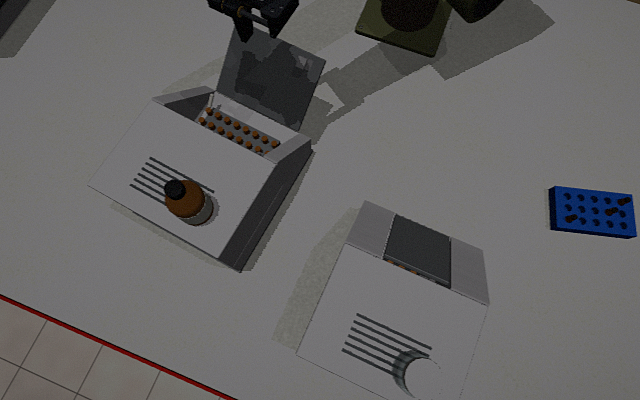

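The wide hatch lies open at about (270,75), with its edge at (0.304,-0.19,0.163). That matches the stop angle of 1.7. The narrow hatch at (418,245) is shut and the gripper is clear of everything.

```bash
python3 -m creep '[0,0,0.1,0,0,0, 0,0,0.1,0,0,0, 0,0,0.1,0,0,0, 0,0,0.1,0,0,0, 0,0,0.1,0,0,0, 0,0,0.1,0,0,0, 0,0,0.1,0,0,0, 0,0,0.1,0,0,0]' && python3 -c "from rig import bot;print(bot.job_done())"
```

```text
time: 14.73
eef_pos: [0.3936, -0.2024, 0.2766]
tcp_rot: [-0.0, 0.062, 0.998, 0.0]
force: [-0.1, 0.5, 0.2]
gripper_width: 0.0005
grip_force: 0.0
the job is handed in; nothing more can be done
None
```

The sampler hatch popped ajar and now lies wide open on its stop, the service hatch stayed shut, and the job was handed in at about 15 s with the robot clear; no verdict came back.

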